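Close up the book rack and clamp it

TASK

Close up the desk's book rack: loosen the clamp knob on top of the sliding bookend, slide the bookend along until the three books stand closed up and press firmly on the sprung end stop, and, while still pressing, tighten the knob so that the row stays firm when you let go. How far that is must be felt: dragging the loose books takes less than 5 N, and the row must be left pressed with 8 to 22 N (2 to 4 N may be lost on letting go, and a loose bookend springs back). Never squeeze the books with over 35 N, and leave the other things on the desk where they are (within 20 mm).

Things in the scene. Friction and masses are not known exactly. Their poses are not given: they have to be found in the camera images.
- rack: the fixed book rack: a pale wooden board 150 x 420 x 16 mm with two low side fences (28 mm above the desk). Origin: centre of its underside. Its y axis runs along the board from the bookend to the end stop: a white block with a sprung plate (gives up to 9 mm, 2.8 N per mm) near the +y end, at a place that varies by some cm and is not reported.
- bookend: the sliding bookend, white steel, 106 mm wide, 46 mm along the rack, 112 mm high, top 129 mm above the desk; it slides only along the rack's y axis (1.5 N friction when the clamp is loose, held fast when tight). Origin: at its foot, 16 mm above the desk, straight under the knob's axis; axes as the rack's. Its flat face to the books lies 22 mm to +y of the origin.
- clamp_grip (a point): middle of the clamp knob's grip bar, on its vertical turning axis, 153 mm above the desk. The knob is brass, on top of the bookend: a bar 40 mm long (point's x axis), 12 mm thick (point's y axis), 24 mm high (141 to 165 mm above the desk) on a thin stem. The point turns with the knob; z up.
- clamp (a joint): the clamp knob's angle in rad: 0 = fully loose, growing clockwise seen from above as it tightens, stop at 1.45. It begins to bite at 0.5; it starts tight. At 0 the bar lies across the rack (along the rack's x axis). Turning it takes about 0.2 N m.
- book_a: the linen-coloured book next to the bookend, standing loose on the rack: 28 mm thick (along the rack's y axis), 110 mm wide, 104 mm high, about 140 g. Origin: centre of its underside.
- book_b: the dark grey book in the middle, standing: 22 mm thick, 104 mm wide, 98 mm high, about 110 g. Origin: centre of its underside.
- book_c: the off-white book next to the end stop, standing: 36 mm thick, 110 mm wide, 105 mm high, about 170 g. Origin: centre of its underside.
- mug: a white mug on the desk, 80 mm across and 92 mm high, to be left alone. Origin: centre of its underside.
- keepsake_box: a marbled box, 106 x 136 x 92 mm, to be left alone. Origin: centre of its underside.
- pen_cup: a grey pen cup, 72 mm across, 175 mm high with its pens, to be left alone. Origin: centre of its underside.
- geode: a crystal on a dark wooden block, 100 x 70 x 67 mm, to be left alone. Origin: centre of its underside.
- stapler: a stapler, 125 x 35 x 42 mm, lying on the robot's side of the rack, to be left alone. Origin: centre of its underside.
- eraser: an eraser, 45 x 22 x 12 mm, lying on the robot's side of the rack, to be left alone. Origin: centre of its underside.
- paperweight: a domed glass paperweight, 64 mm across, 34 mm high, beyond the rack, to be left alone. Origin: centre of its underside.
- notebook: a flat notebook, 105 x 146 x 14 mm, beyond the rack, to be left alone. Origin: centre of its underside.

How it is judged:
On the way, in this order (a step that is already met when the one before it is completed fails the run):
1. the clamp knob is loosened (below 0.4 rad) (value of joint clamp below 0.4 rad), for 0.1 s.
2. the bookend has closed the row up and presses the books against the end stop with over 8 N (contact force between bookend and book_a above 8 N), for 0.2 s.
3. the knob is tightened again (above 1.05 rad) with the row still pressed with over 8 N (value of joint clamp above 1.05 rad and contact force between bookend and book_a above 8 N), for 0.2 s.
At the end, for the whole second after the job is handed in: The knob is tight (above 1.05 rad), and with the robot clear the bookend by itself presses the first book with 8 to 22 N (aim for about 14 N), each book pressing on the next; the three books stand upright (within about 5 degrees) and at rest (all of step 3 and contact force between bookend and book_a below 22 N and contact force between book_a and book_b above 2 N and contact force between book_b and book_c above 2 N and angle between each of book_a, book_b, book_c's own z axis and vertical below 0.1 rad and linear speed of each of book_a, book_c below 0.02 m/s); the robot touches nothing.
It fails at once if the books are squeezed with over 35 N (contact force between bookend and book_a above 35 N).
It fails at once if another thing on the desk is moved by more than 20 mm (distance of any of mug, keepsake_box, pen_cup, geode, stapler, eraser, paperweight, notebook from where it was at the start of the episode above 0.02 m).
It also fails if it takes over 48 s, if anything falls off the work surface, if the arm or the gripper's body presses on something with over 40 N, if the wrist force passes 120 N, or if a joint passes its speed limit or range.

ROBOT

A 7-joint arm with a two-finger parallel gripper is mounted at the origin on the work surface. World frame = base frame: x ahead of the robot, y to its left, z up, the work surface at z = 0. Lengths are in m, angles in rad, forces in N, time in s.
With the tool pointing down it reaches from about 0.4 to 0.875 m from the base axis. Payload 19.3 kg.
Tool frame: the origin (TCP) lies between the finger pads; the fingertips stand 17 mm ahead of it and the grasp point (between the pads) lies 2 mm behind it; z points along the fingers, y is the line along which they close (so a half turn about z gives the same grasp; the last joint's range is limited). The gripper opens to 85 mm and grips with 20 to 120 N. Pads are 22 mm wide; open, the fingers measure 114 mm over their backs; the gripper's body (76 mm by 85 mm) begins 54 mm behind the grasp point. The pads swing forward as they close: fully open they stand 13 mm farther back than shut.
Start: joints at [1.073, 0.521, -0.036, 1.599, 0.021, 1.021, -0.113], TCP at [0.259, -0.569, 0.248] pointing down, gripper open.
Joint ranges: [-2.91, 2.91], [-0.3, 2.13], [-1.5, 1.42], [0.17, 2.43], [-1.26, 4.41], [0.16, 1.93], [-2.52, 2.52]. Speed limits (rad/s): [1.89, 1.89, 2.39, 2.39, 3.01, 3.01, 3.01].

INTERFACE

Orientations are given as [roll, pitch, yaw] about the fixed x, y, z axes, in that order (R = Rz(yaw) Ry(pitch) Rx(roll)).
In Python, from workcell import bot gives the robot as it stands.
- The arm moves only by the shell command python3 -m inch 'ROWS' [FORCE]. ROWS is JSON, a list of rows, each a list of 7 numbers: the shift along the tool's x, y, z in units of 200 mm (1.0 is 200 mm), then the turn, a rotation vector about the tool's x, y, z in units of 90 degrees (1.0 is 90 degrees), then the opening, from 0 (shut) to 1 (fully open). In form: [[x, y, z, rx, ry, rz, grip], ...]. A call has 1 to 20 rows; each row is the pose to reach, as a shift and turn from the pose commanded when the call began, along the tool's axes at that moment; what a row does not reach only later rows make up. A row lasts 1/8 s, in which the tool goes at most 62.5 mm and 10.7 degrees, less where a joint would pass 70% of its speed; a pose out of reach is approached as far as the arm can. A call with a number of a shift or a turn outside -1 to 1 is refused whole. A call with a gripper value outside its range is refused whole. The fingers move at their own pace and stop on an object; FORCE is the grip in N (left out, the last holds). Time passes only in rows, so rows that repeat a pose let the fingers close. It gives the time, the measured TCP pose, the force, the opening and the grip force at its end, in the units of the state.
- bot.observe(): the state, without advancing time (a new reading comes with each control period).
- bot.grab_frame(name): name is "side" or "top"; returns a dict with "img" (384x512x3 uint8, red, green, blue), "z_map" (384x512 float32, m along the optical axis (not along the pixel's ray), 0 where there is no reading), "vfov" (degrees; the focal length in pixels is half the picture's height over the tangent of half this angle, whatever the lens; pixels are square), "cx", "cy" (the principal point, pixels), "distortion" ([k1, k2, p1, p2, k3] as OpenCV has them; the pictures are not rectified), "rvec" (rotation vector, rad) and "tvec" (3), from world to camera coordinates, as OpenCV has them. Camera axes: x right, y down, z forward; pixel columns grow to the right and rows downward; lengths in m; the calibration is good to about 2 mm. A picture is of the moment at which its call begins.
- bot.job_done(): hands the job in; it is judged then, once.
The state is a dict: "clock": time; "qpos": joint angles; "qd": joint speeds; "joint_efforts": joint torques, N m; "position": TCP position; "tool_rot": TCP orientation; "force": force on the tool from outside, world axes, zero at the start; "moment": the same for the moment, N m; "grip_width": finger opening in m; "finger_force": force on a finger pad.
Only numpy, scipy, OpenCV 4.12 (cv2) and the standard library are available. Lean on these libraries where they do the work, as an engineer would, in place of code of your own. Each camera call takes 0.05 s, during which the arm holds its last target. There are 200 camera calls.

## Working session

There is one attempt and no reset: what is moved stays moved. The work goes in short steps, Python scripts to look and compute and a shell command to move; the robot and the scene stay as the last step left them, time stands still between calls to the robot, and variables do not carry over. Pictures are saved under pics/ and viewed, at most 10 in all, crops included, and the job is handed in when it is done.

```bash
mkdir -p pics
cat > h.py <<'E'
import numpy as np, cv2
from workcell import bot
def grab(n):
    f=bot.grab_frame(n); h=f['img'].shape[0]; fl=h/2/np.tan(np.radians(f['vfov'])/2)
    K=np.array([[fl,0,f['cx']],[0,fl,f['cy']],[0,0,1]]); D=np.array(f['distortion'],float)
    R=cv2.Rodrigues(np.array(f['rvec'],float))[0]; t=np.array(f['tvec'],float).ravel()
    return f,K,D,R,t
def cloud(g):
    f,K,D,R,t=g; h,w=f['z_map'].shape
    uv=np.stack(np.meshgrid(np.arange(w),np.arange(h)),-1).reshape(-1,1,2).astype(float)
    n=cv2.undistortPoints(uv,K,D).reshape(h,w,2); z=f['z_map'][...,None]
    P=(np.concatenate([n*z,z],-1)-t)@R
    P[f['z_map']==0]=np.nan
    return P
def px(g,P): 
    f,K,D,R,t=g; return cv2.projectPoints(np.array(P,float).reshape(-1,1,3),cv2.Rodrigues(R)[0],t,K,D)[0].reshape(-1,2)
E
python3 - <<'E'
from h import *
import pickle
for n in('top','side'):
    g=grab(n); pickle.dump(g,open(n+'.pkl','wb')); cv2.imwrite(f'pics/{n}0.png',g[0]['img'][...,::-1])
    print(n,-g[3].T@g[4])
print(bot.observe())
E
```

```text
top [0.31792365 0.00286216 1.5606514 ]
side [0.2063842  0.81265775 0.69641278]
{'clock': 0.1, 'qpos': array([ 1.07279389,  0.52193427, -0.03630226,  1.59993682,  0.02118558,
        1.02111043, -0.11279168]), 'qd': array([ 0.00193887, -0.00298074, -0.0013419 , -0.00220996, -0.0007106 ,
       -0.00129265, -0.00094118]), 'joint_efforts': array([ 7.01008074e-03, -9.28491640e+01,  1.98563799e+00, -3.70532441e+01,
        1.83056539e-02,  5.39737419e-03, -1.79324270e-04]), 'position': array([ 0.25913922, -0.56843698,  0.24780119]), 'tool_rot': array([-3.14059072e+00,  7.06497292e-05,  4.27770196e-01]), 'force': array([ 0.57560757,  0.29685449, -0.72483997]), 'moment': array([0.00402241, 0.02116179, 0.00928286]), 'finger_force': 0.0, 'grip_width': 0.0854650793284891}
```

View pics/top0.png

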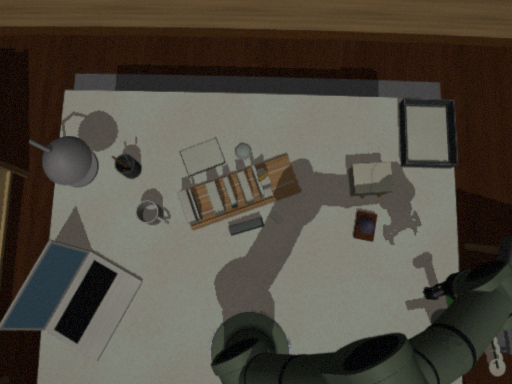

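View pics/side0.png

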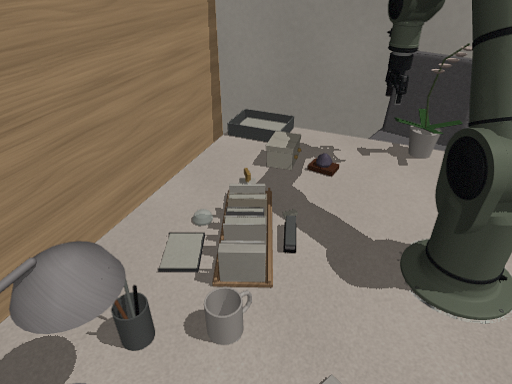

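Run:
```python
from h import *
import pickle
t=pickle.load(open('top.pkl','rb'));s=pickle.load(open('side.pkl','rb'))
a=cv2.resize(t[0]['img'][140:240,170:310],None,fx=5,fy=5,interpolation=cv2.INTER_CUBIC)
b=cv2.resize(s[0]['img'][155:295,205:305],None,fx=4,fy=4,interpolation=cv2.INTER_CUBIC)
cv2.imwrite('pics/a.png',a[...,::-1]);cv2.imwrite('pics/b.png',cv2.convertScaleAbs(b[...,::-1],alpha=1.3))
P=cloud(t);Q=cloud(s)
print(px(t,[[.5,0,0],[.6,0,0],[.5,.1,0]]))
# points above 0.135 near rack
for n,C in(('t',P),('s',Q)):
    C=C.copy()
    m=(C[...,2]>.138)&(C[...,2]<.18)&(C[...,0]>.35)&(C[...,0]<.8)&(C[...,1]<.3)&(C[...,1]>-.25)
    vu=np.argwhere(m); print(n,len(vu)); 
    for v,u in vu[:40]: print(u,v,C[v,u].round(3))
```

```text
[[252.89376546 209.63842987]
 [253.60632622 182.73973781]
 [225.58372798 208.89175366]]
t 52
266 171 [ 0.611 -0.04   0.165]
265 172 [ 0.606 -0.036  0.17 ]
266 172 [ 0.607 -0.04   0.165]
267 172 [ 0.608 -0.043  0.162]
263 173 [ 0.604 -0.03   0.164]
264 173 [ 0.604 -0.033  0.165]
265 173 [ 0.604 -0.037  0.167]
266 173 [ 0.604 -0.04   0.166]
267 173 [ 0.604 -0.043  0.164]
268 173 [ 0.605 -0.047  0.164]
262 174 [ 0.6   -0.027  0.164]
263 174 [ 0.6   -0.03   0.167]
264 174 [ 0.6   -0.033  0.169]
265 174 [ 0.601 -0.037  0.164]
266 174 [ 0.601 -0.04   0.164]
267 174 [ 0.601 -0.043  0.166]
268 174 [ 0.604 -0.047  0.148]
261 175 [ 0.598 -0.024  0.161]
262 175 [ 0.597 -0.027  0.165]
263 175 [ 0.597 -0.03   0.165]
264 175 [ 0.598 -0.034  0.158]
265 175 [ 0.597 -0.037  0.167]
266 175 [ 0.598 -0.04   0.163]
267 175 [ 0.599 -0.044  0.157]
260 176 [ 0.593 -0.02   0.167]
261 176 [ 0.593 -0.024  0.168]
262 176 [ 0.594 -0.027  0.163]
263 176 [ 0.593 -0.03   0.168]
264 176 [ 0.594 -0.034  0.163]
265 176 [ 0.594 -0.037  0.165]
266 176 [ 0.598 -0.041  0.146]
258 177 [ 0.59  -0.014  0.164]
259 177 [ 0.59 
[... 777 characters left out ...]
587 -0.024  0.161]
244 172 [ 0.602 -0.03   0.151]
245 172 [ 0.594 -0.019  0.159]
246 172 [ 0.59  -0.016  0.161]
247 172 [ 0.588 -0.02   0.16 ]
248 172 [ 0.585 -0.021  0.16 ]
249 172 [ 0.582 -0.02   0.161]
244 173 [ 0.602 -0.029  0.148]
245 173 [ 0.595 -0.02   0.155]
246 173 [ 0.588 -0.013  0.16 ]
247 173 [ 0.586 -0.014  0.16 ]
248 173 [ 0.584 -0.017  0.159]
249 173 [ 0.579 -0.014  0.161]
244 174 [ 0.602 -0.029  0.145]
245 174 [ 0.593 -0.016  0.154]
246 174 [ 0.586 -0.007  0.161]
247 174 [ 0.584 -0.01   0.16 ]
248 174 [ 0.58  -0.009  0.161]
249 174 [ 0.578 -0.012  0.16 ]
250 174 [ 0.576 -0.014  0.159]
244 175 [ 0.603 -0.03   0.141]
245 175 [ 0.595 -0.02   0.148]
246 175 [ 0.588 -0.011  0.155]
```

View pics/a.png

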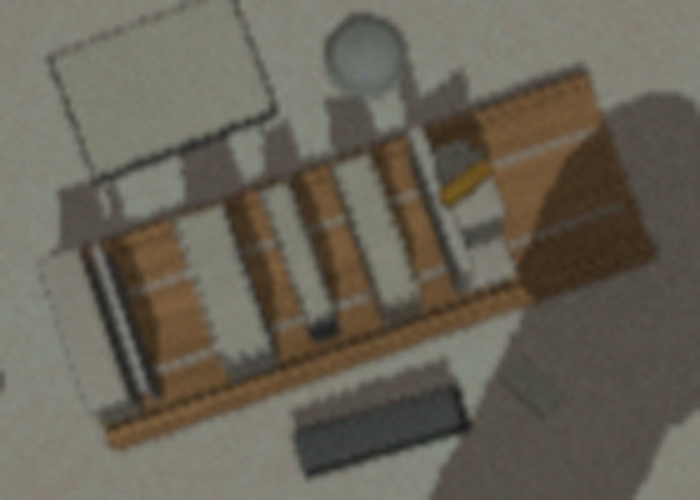

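View pics/b.png

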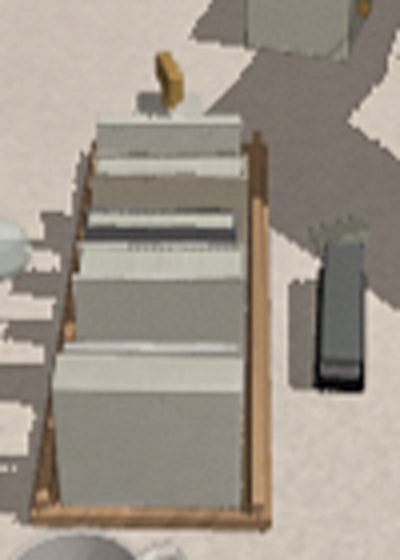

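The clouds show the brass knob at top-view pixel ~(263,176), which is the bookend end. The end stop is on the left at ~(190,205), and the three books stand with gaps between them. Next I fit the axes and positions.

Run:
```python
from h import *
import pickle
t=pickle.load(open('top.pkl','rb'));s=pickle.load(open('side.pkl','rb'))
P=cloud(t).reshape(-1,3);Q=cloud(s).reshape(-1,3)
def near(C,a,b): return C[(C[:,2]>a)&(C[:,2]<b)&(C[:,0]>.4)&(C[:,0]<.75)&(C[:,1]<.3)&(C[:,1]>-.25)]
for n,C in(('t',P),('s',Q)):
    k=near(C,.152,.175); k=k[np.hypot(*(k[:,:2]-[.595,-.03]).T)<.04]
    r=cv2.minAreaRect((k[:,:2]*1000).astype(np.float32)); w,v=np.linalg.eigh(np.cov(k[:,:2].T))
    print(n,'knob mean',k.mean(0).round(4),'rect',r,'bar dir deg',np.degrees(np.arctan2(v[1,1],v[0,1])))
k=near(P,.018,.035); r=cv2.minAreaRect((k[:,:2]*1000).astype(np.float32)); print('rack',r,len(k))
k=near(P,.008,.035); r=cv2.minAreaRect((k[:,:2]*1000).astype(np.float32)); print('rack',r,len(k))
# tops
for n,C in(('t',P),('s',Q)):
  for deg in (17,18,19,20):
    a=np.radians(deg); ey=np.array([-np.sin(a),np.cos(a)]); k=near(C,.085,.14); k=k[np.hypot(*(k[:,:2]-[.54,.08]).T)<.22]
    yy=k[:,:2]@ey
    h,e=np.histogram(yy,np.arange(-.25,.25,.004))
    if deg==18: print(n,[(round(x,3),c) for x,c in zip(e,h) if c])
    print(n,deg,'sharpness',(h.astype(float)**2).sum())
```

```text
t knob mean [ 0.5949 -0.0295  0.1642] rect ((595.5617065429688, -29.297319412231445), (12.352995872497559, 38.33552169799805), 38.06752395629883) bar dir deg 129.90613493669608
s knob mean [ 0.5893 -0.0209  0.1589] rect ((591.9035034179688, -23.820173263549805), (11.57558822631836, 38.100399017333984), 39.6623649597168) bar dir deg 131.0586528357318
rack ((593.8472290039062, 40.902557373046875), (347.71417236328125, 408.9636535644531), 9.805423736572266) 1776
rack ((577.329345703125, 26.483657836914062), (347.8012390136719, 544.7471313476562), 0.8121901750564575) 4391
t 17 sharpness 46514.0
t [(np.float64(-0.238), np.int64(2)), (np.float64(-0.234), np.int64(14)), (np.float64(-0.23), np.int64(15)), (np.float64(-0.226), np.int64(12)), (np.float64(-0.222), np.int64(15)), (np.float64(-0.218), np.int64(14)), (np.float64(-0.214), np.int64(14)), (np.float64(-0.21), np.int64(14)), (np.float64(-0.206), np.int64(17)), (np.float64(-0.202), np.int64(23)), (np.float64(-0.198), np.int64(33)), (np.float64(-0.194), np.int64(43)), (np.float64(-0.19), np.int64(15)), (np.float64(-0.166), np.int64(8)), 
[... 2875 characters left out ...]
loat64(-0.022), np.int64(32)), (np.float64(-0.018), np.int64(181)), (np.float64(-0.014), np.int64(244)), (np.float64(-0.01), np.int64(22)), (np.float64(0.034), np.int64(8)), (np.float64(0.038), np.int64(45)), (np.float64(0.042), np.int64(60)), (np.float64(0.046), np.int64(24)), (np.float64(0.05), np.int64(16)), (np.float64(0.054), np.int64(38)), (np.float64(0.058), np.int64(55)), (np.float64(0.062), np.int64(53)), (np.float64(0.066), np.int64(57)), (np.float64(0.07), np.int64(53)), (np.float64(0.074), np.int64(77)), (np.float64(0.078), np.int64(210)), (np.float64(0.082), np.int64(235)), (np.float64(0.086), np.int64(12))]
s 18 sharpness 353110.0
s 19 sharpness 394422.0
s 20 sharpness 478882.0
```

Run:
```python
from h import *
import pickle
for n in 'top','side':
    C=cloud(pickle.load(open(n+'.pkl','rb'))).reshape(-1,3)
    k=C[(C[:,2]>.085)&(C[:,2]<.14)&(np.hypot(C[:,0]-.54,C[:,1]-.08)<.17)][:,:2]
    r=[]
    for d in np.arange(15,27,.5):
        a=np.radians(d); h,_=np.histogram(k@[-np.sin(a),np.cos(a)],np.arange(-.3,.3,.003)); r.append((np.sum(h.astype(float)**2),d))
    print(n,sorted(r)[-4:])
    # lateral centre with yaw 20
    a=np.radians(20); x=k@[np.cos(a),np.sin(a)]; print(np.percentile(x,[1,99]), 'knob x', np.dot([.5955,-.0293],[np.cos(a),np.sin(a)]))
p=np.array([.259,-.569,.248]); yaw=.428; R=np.array([[np.cos(yaw),np.sin(yaw),0],[np.sin(yaw),-np.cos(yaw),0],[0,0,-1]])
print('shift to knob, .19:',(np.array([.595,-.0285,.195])-p)@R/.2)
```

```text
top [(np.float64(36954.0), np.float64(21.5)), (np.float64(37750.0), np.float64(20.5)), (np.float64(38074.0), np.float64(21.0)), (np.float64(38500.0), np.float64(22.0))]
[0.48912599 0.59719645] knob x 0.5495657654785664
side [(np.float64(254211.0), np.float64(22.0)), (np.float64(256577.0), np.float64(21.0)), (np.float64(263511.0), np.float64(20.5)), (np.float64(276313.0), np.float64(21.5))]
[0.48848976 0.59636862] knob x 0.5495657654785664
shift to knob, .19: [ 2.65013822 -1.76144079  0.265     ]
```

```bash
python3 -m inch '[[0.25,-0.165,0,0,0,0,1],[0.5,-0.33,0,0,0,0,1],[0.75,-0.5,0,0,0,0,1],[1,-0.665,0,0,0,0,1],[1,-0.665,0,0,0,0,1]]'; python3 -m inch '[[0.25,-0.165,0,0,0,0,1],[0.5,-0.33,0,0,0,0,1],[0.75,-0.5,0,0,0,0,1],[1,-0.665,0,0,0,0,1],[1,-0.665,0,0,0,0,1]]'; python3 -m inch '[[0.25,-0.165,0,0,0,-0.1,1],[0.5,-0.33,0,0,0,-0.2,1],[0.65,-0.43,0,0,0,-0.3,1],[0.65,-0.43,0,0,0,-0.4,1],[0.65,-0.43,0,0,0,-0.5,1],[0.65,-0.43,0,0,0,-0.6,1],[0.65,-0.43,0,0,0,-0.7,1],[0.65,-0.43,0,0,0,-0.8,1],[0.65,-0.43,0,0,0,-0.9,1],[0.65,-0.43,0,0,0,-1,1],[0.65,-0.43,0,0,0,-1,1]]'
```

```text
clock: 0.72
position: [0.3887, -0.3608, 0.2483]
tool_rot: [-3.141, -0.001, 0.434]
force: [-0.4, -0.8, 0.2]
grip_width: 0.0854
finger_force: 0.0
clock: 1.35
position: [0.5147, -0.1568, 0.248]
tool_rot: [-3.14, -0.001, 0.434]
force: [-0.7, -0.9, -1.1]
grip_width: 0.0857
finger_force: 0.0
clock: 2.72
position: [0.5953, -0.0298, 0.2479]
tool_rot: [-3.141, -0.0, 1.996]
force: [-1.0, -0.3, 0.2]
grip_width: 0.0852
finger_force: 0.0
```

```bash
python3 -m inch '[[0,0,0.1,0,0,-0.1,0.6],[0,0,0.2,0,0,-0.174,0.6],[0,0,0.3,0,0,-0.174,0.6],[0,0,0.4,0,0,-0.174,0.6],[0,0,0.45,0,0,-0.174,0.6],[0,0,0.475,0,0,-0.174,0.6],[0,0,0.475,0,0,-0.174,0.6]]' 40; python3 -m inch '[[0,0,0,0,0,0,0.3],[0,0,0,0,0,0,0.2],[0,0,0,0,0,0,0.1],[0,0,0,0,0,0,0],[0,0,0,0,0,0,0],[0,0,0,0,0,0,0],[0,0,0,0,0,0,0]]' 40
python3 - <<'E'
from h import *
g=grab('side'); cv2.imwrite('pics/c.png',cv2.resize(g[0]['img'][110:290,170:340],None,fx=3,fy=3)[...,::-1]); print(bot.observe())
E
```

```text
clock: 3.6
position: [0.5956, -0.0284, 0.1534]
tool_rot: [3.142, 0.0, 2.271]
force: [-0.2, -0.5, -0.5]
grip_width: 0.0513
finger_force: 0.0
clock: 4.47
position: [0.5955, -0.0288, 0.1538]
tool_rot: [-3.141, 0.0, 2.272]
force: [-1.3, -1.8, 6.3]
grip_width: 0.0112
finger_force: 39.6
{'clock': 4.525, 'qpos': array([ 0.34160565,  0.64632521, -0.57486002,  1.74032623,  0.43737353,
        0.88552894,  0.27729808]), 'qd': array([-0.00203787, -0.00138021, -0.00045532,  0.0005166 , -0.00042407,
       -0.00107239, -0.00089692]), 'joint_efforts': array([-9.12758075e-01, -9.08855081e+01, -1.14580822e+01, -3.03069627e+01,
       -1.56312122e-02, -9.27809794e-01, -2.24592746e-03]), 'position': array([ 0.59549792, -0.0288415 ,  0.15376481]), 'tool_rot': array([-3.14142573e+00,  5.02093324e-04,  2.27144850e+00]), 'force': array([-2.92340588, -1.23208213,  5.65989656]), 'moment': array([-0.28366431,  0.53708222, -0.02871513]), 'finger_force': 39.64454995349115, 'grip_width': 0.01183397986838912}
```

View pics/c.png

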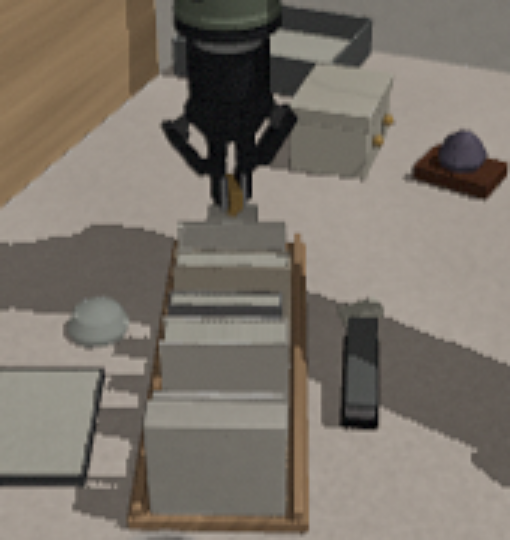

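The picture shows the fingers closed on the brass bar at about (233,195) in the crop, and nothing else is touched. Now I loosen it.

```bash
python3 -m inch '[[0,0,0,0,0,-0.08,0],[0,0,0,0,0,-0.16,0],[0,0,0,0,0,-0.24,0],[0,0,0,0,0,-0.32,0],[0,0,0,0,0,-0.4,0],[0,0,0,0,0,-0.48,0],[0,0,0,0,0,-0.56,0],[0,0,0,0,0,-0.64,0],[0,0,0,0,0,-0.7,0],[0,0,0,0,0,-0.75,0],[0,0,0,0,0,-0.75,0],[0,0,0,0,0,-0.75,0]]' 60; python3 -c "
from workcell import bot
o=bot.observe();print(o['moment'],o['qpos'])"
```

```text
clock: 6.02
position: [0.5965, -0.028, 0.1538]
tool_rot: [3.141, 0.003, -2.833]
force: [6.2, 3.8, -0.2]
grip_width: 0.0109
finger_force: 61.5
[ 0.68719994 -1.15787403  0.11027427] [ 0.51236424  0.72981322 -0.85511958  1.73043936  0.64717816  0.98543004
  1.28901707]
```

```bash
python3 -m inch '[[-0.003,0.03,0,0,0,0,0],[-0.001,0.06,0,0,0,0,0],[0.001,0.09,0,0,0,0,0],[0.003,0.12,0,0,0,0,0],[0.005,0.15,0,0,0,0,0],[0.007,0.18,0,0,0,0,0],[0.009,0.21,0,0,0,0,0],[0.011,0.24,0,0,0,0,0],[0.013,0.27,0,0,0,0,0],[0.015,0.3,0,0,0,0,0],[0.017,0.33,0,0,0,0,0],[0.019,0.36,0,0,0,0,0],[0.021,0.39,0,0,0,0,0],[0.023,0.42,0,0,0,0,0],[0.025,0.45,0,0,0,0,0],[0.027,0.48,0,0,0,0,0],[0.029,0.51,0,0,0,0,0],[0.031,0.54,0,0,0,0,0],[0.031,0.54,0,0,0,0,0]]'
cat > f.py <<'E'
from workcell import bot; import numpy as np
o=bot.observe();a=np.radians(21.3);c,s=np.cos(a),np.sin(a);f=o['force'];p=o['position']
print('t',o['clock'],'F rack x,y,z',np.round([f[0]*c+f[1]*s,-f[0]*s+f[1]*c,f[2]],1),'pos rack',np.round([p[0]*c+p[1]*s,-p[0]*s+p[1]*c],4),'yaw',np.degrees(o['tool_rot'][2]).round(1),'w',o['grip_width'],'Mz',o['moment'][2])
E
python3 f.py
```

```text
clock: 8.4
position: [0.5571, 0.0733, 0.1538]
tool_rot: [3.141, 0.001, -2.833]
force: [3.1, 1.7, 6.1]
grip_width: 0.0109
finger_force: 62.4
t 8.4 F rack x,y,z [3.5 0.5 6.1] pos rack [ 0.5457 -0.134 ] yaw -162.3 w 0.010924549516778853 Mz 0.054333313519139566
```

```bash
python3 -m inch '[[0,0.01,0,0,0,0,0],[0.001,0.02,0,0,0,0,0],[0.002,0.03,0,0,0,0,0],[0.002,0.04,0,0,0,0,0],[0.003,0.05,0,0,0,0,0]]' >/dev/null; python3 f.py;python3 -m inch '[[0,0.01,0,0,0,0,0],[0.001,0.02,0,0,0,0,0],[0.002,0.03,0,0,0,0,0],[0.002,0.04,0,0,0,0,0]]'>/dev/null; python3 f.py
python3 - <<'E'
from h import *
g=grab('top'); cv2.imwrite('pics/d.png',cv2.resize(g[0]['img'][140:240,170:310],None,fx=5,fy=5)[...,::-1]); g=grab('side'); cv2.imwrite('pics/e.png',cv2.resize(g[0]['img'][110:290,170:340],None,fx=3,fy=3)[...,::-1])
E
```

```text
t 9.025 F rack x,y,z [ 4.2 -2.9  7.4] pos rack [ 0.5456 -0.1252] yaw -162.4 w 0.010693549910403367 Mz 0.1567909399810905
t 9.525 F rack x,y,z [ 1.9 -3.3  8.3] pos rack [ 0.5457 -0.1172] yaw -162.4 w 0.010758480050308505 Mz 0.08527075551799165
```

View pics/e.png

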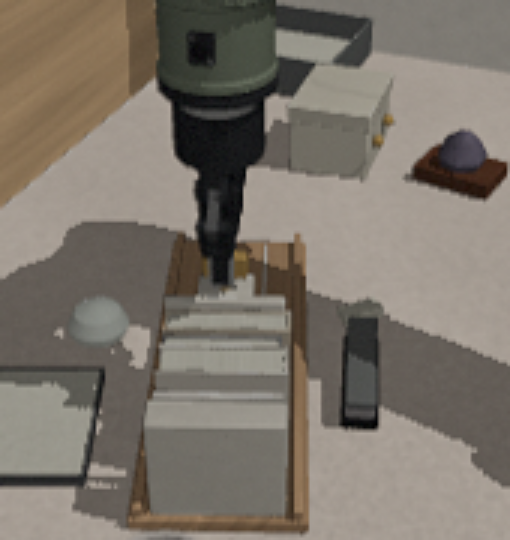

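The side view shows the books upright and almost closed up at around (225,340), with the stop not yet reached. I go on in small steps.

```bash
python3 -m inch '[[0,0.01,0,0,0,0,0],[0.001,0.02,0,0,0,0,0],[0.001,0.02,0,0,0,0,0]]' >/dev/null; python3 f.py;python3 -m inch '[[0,0.005,0,0,0,0,0],[0.001,0.01,0,0,0,0,0]]'>/dev/null; python3 f.py
python3 -m inch '[[0,0.005,0,0,0,0,0],[0.001,0.01,0,0,0,0,0]]'>/dev/null; python3 f.py
```

```text
t 10.0 F rack x,y,z [ 1.7 -0.7  8.9] pos rack [ 0.5456 -0.1129] yaw -162.3 w 0.010814834289590953 Mz 0.08627071299958042
t 10.25 F rack x,y,z [ 2.1 -2.6  7.7] pos rack [ 0.5456 -0.1112] yaw -162.4 w 0.011179465517511828 Mz 0.1387511292466127
t 10.5 F rack x,y,z [ 4.5 -3.9  7.2] pos rack [ 0.5457 -0.1092] yaw -162.4 w 0.010798768977768838 Mz 0.09705906586016952
```

```bash
for i in 1 ; do python3 -m inch '[[0,0.005,0,0,0,0,0],[0.001,0.01,0,0,0,0,0]]'>/dev/null; python3 f.py; done; python3 -m inch '[[0,0.005,0,0,0,0,0],[0.001,0.01,0,0,0,0,0]]'>/dev/null; python3 f.py
python3 -m inch '[[0,0.005,0,0,0,0,0],[0.001,0.01,0,0,0,0,0]]'>/dev/null; python3 f.py
```

```text
t 10.75 F rack x,y,z [ 4.  -2.5  6.8] pos rack [ 0.5456 -0.1072] yaw -162.4 w 0.010908180018915458 Mz 0.0796924766629421
t 11.0 F rack x,y,z [ 4.4 -2.5  6.9] pos rack [ 0.5456 -0.1051] yaw -162.4 w 0.010736975880762542 Mz 0.08408837898401271
t 11.25 F rack x,y,z [ 4.3 -2.8  6. ] pos rack [ 0.5456 -0.1032] yaw -162.4 w 0.010807085920354016 Mz 0.07622369059996405
```

```bash
python3 -m inch '[[0,0.005,0,0,0,0,0],[0.001,0.01,0,0,0,0,0]]'>/dev/null; python3 f.py; python3 -m inch '[[0,0.005,0,0,0,0,0],[0.001,0.01,0,0,0,0,0]]'>/dev/null; python3 f.py
python3 -m inch '[[0,0.005,0,0,0,0,0],[0.001,0.01,0,0,0,0,0]]'>/dev/null; python3 f.py
```

```text
t 11.5 F rack x,y,z [ 5.  -6.9  6.4] pos rack [ 0.5456 -0.1015] yaw -162.4 w 0.010937146298439209 Mz 0.08272886713485585
t 11.75 F rack x,y,z [  6.2 -10.    5.9] pos rack [ 0.5456 -0.1002] yaw -162.4 w 0.010878418035811709 Mz 0.08413667028946115
t 12.0 F rack x,y,z [  7.  -14.9   5.7] pos rack [ 0.5456 -0.099 ] yaw -162.4 w 0.01110822097864278 Mz 0.19492065735503708
```

```bash
python3 -m inch '[[0,0,0,0,0,0,0],[0,0,0,0,0,0,0],[0,0,0,0,0,0.08,0],[0,0,0,0,0,0.16,0],[0,0,0,0,0,0.22,0],[0,0,0,0,0,0.22,0]]'>/dev/null; python3 f.py;  python3 -m inch '[[0,0,0,0,0,0,0]]'>/dev/null; python3 f.py
```

```text
t 12.75 F rack x,y,z [  6.7 -13.4   4.9] pos rack [ 0.5454 -0.0991] yaw 177.7 w 0.011061177873329569 Mz -0.0919698950812844
t 12.875 F rack x,y,z [  6.1 -13.7   6.8] pos rack [ 0.5454 -0.0991] yaw 177.7 w 0.010817666842104667 Mz -0.13275944191537048
```

```bash
python3 -m inch '[[0.004,0.009,0,0,0,0,0],[0.004,0.009,0,0,0,0,0]]'>/dev/null; python3 f.py;  python3 -m inch '[[0,0,0,0,0,0.06,0],[0,0,0,0,0,0.12,0],[0,0,0,0,0,0.15,0],[0,0,0,0,0,0.15,0]]'>/dev/null; python3 f.py
```

```text
t 13.125 F rack x,y,z [  6.2 -17.    6.5] pos rack [ 0.5454 -0.0977] yaw 177.7 w 0.010904493697984996 Mz -0.02918373426285361
t 13.625 F rack x,y,z [  4.4 -19.1   8.3] pos rack [ 0.5452 -0.0981] yaw 164.2 w 0.011139410369515393 Mz -0.058969575703520405
```

```bash
python3 -m inch '[[0,0,0,0,0,0.08,0],[0,0,0,0,0,0.16,0],[0,0,0,0,0,0.24,0],[0,0,0,0,0,0.32,0],[0,0,0,0,0,0.4,0],[0,0,0,0,0,0.43,0],[0,0,0,0,0,0.43,0],[0,0,0,0,0,0.43,0]]' 80 >/dev/null; python3 f.py
```

```text
t 14.625 F rack x,y,z [ -4.1 -22.1  14. ] pos rack [ 0.5442 -0.0988] yaw 125.5 w 0.01106706125889104 Mz -0.003864562411741668
```

```bash
python3 -m inch '[[0,0,0,0,0,0,0.6],[0,0,0,0,0,0,0.6],[0,0,0,0,0,0,0.6],[0,0,0,0,0,0,0.6],[0,0,-0.1,0,0,0,0.6],[0,0,-0.25,0,0,0,0.6],[0,0,-0.5,0,0,0,0.6],[0,0,-0.7,0,0,0,0.6],[0,0,-0.7,0,0,0,0.6]]'; python3 -m inch '[[-0.2,0.2,0,0,0,0,0.6],[-0.4,0.4,0,0,0,0,0.6],[-0.6,0.6,0,0,0,0,0.6],[-0.6,0.6,0,0,0,0,0.6],[-0.6,0.6,0,0,0,0,0.6]]'
python3 - <<'E'
from h import *
g=grab('top'); C=cloud(g).reshape(-1,3); k=C[(C[:,2]>.15)&(C[:,2]<.175)&(np.hypot(C[:,0]-.547,C[:,1]-.1)<.05)]
print(cv2.minAreaRect((k[:,:2]*1000).astype(np.float32)),len(k))
a=cv2.resize(g[0]['img'][140:240,170:310],None,fx=4,fy=4)
g=grab('side'); b=cv2.resize(g[0]['img'][150:290,200:310],None,fx=400/140,fy=400/140)
b=b[:400]; cv2.imwrite('pics/z.png',np.hstack([cv2.resize(a,(480,343)),cv2.resize(b,(300,343))])[...,::-1])
E
```

```text
clock: 15.75
position: [0.5428, 0.1102, 0.296]
tool_rot: [3.138, 0.002, 2.193]
force: [0.6, -0.5, -0.2]
grip_width: 0.0514
finger_force: 0.0
clock: 16.38
position: [0.7087, 0.0826, 0.292]
tool_rot: [-3.14, -0.001, 2.194]
force: [-0.7, 0.3, 0.6]
grip_width: 0.0511
finger_force: 0.0
((543.5804443359375, 104.34291076660156), (12.057713508605957, 38.07053756713867), 37.59977722167969) 50
```

View pics/z.png

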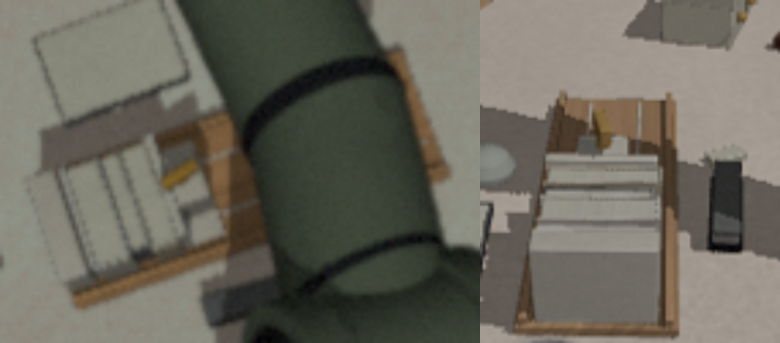

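The picture shows the row closed up against the stop. The books are upright, the knob is tight (about 1.3 rad), and the arm is clear of everything. I felt about 19 N at the wrist as the clamp bit, which should leave roughly 14 N on the row.

```bash
python3 -c "
from workcell import bot
print(bot.job_done())"
```

```text
the job is handed in; nothing more can be done
None
```

The job is handed in: the row is closed up against the end stop and the knob is tight at about 1.3 rad. I estimate about 14 N is left on the books from the wrist force, as I couldn't measure it after letting go, and the hand-in gave no verdict.

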